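# Clamp the engraving tool in its stand and set its speed sleeve to 7

## Task

Get the engraving tool ready for cutting the stone seal: swing the red cam lever of the stand until its pad just grips the tool, snug but not forced further, and then turn the numbered speed sleeve on the tool's upper end to 7. The tool itself must not turn in its stand while you do this; leave the stone seal and the round stamp standing, and let go of everything at the end.

Things in the scene. Friction and masses are not known exactly. Their poses are not given: they have to be found in the camera images.
- stand: Grey clamp stand, fixed to the desk: foot plate 150 x 120 x 15 mm, slanting rail on its -y side, aluminium ring (65 mm wide, 24 mm high) round the tool. Origin: middle of the foot's underside; x away from the robot when unturned, z up. The tool leans 35 degrees from vertical, upper end towards -x. Ring centre at (-33, 0, 117) mm. The cam lever is on the +y side.
- tool: Cordless engraving tool, dark grey, teal band, 190 mm long with sleeve, body 42 mm thick, nose down in the stand. Origin: on its axis at the ring's middle; z along the axis to the upper end, x through its red mark. With the clamp open it turns in the ring at a touch (0.03 N m) and follows the sleeve instead of letting it click.
- tool_mark (a point): Red index mark on the tool's rear flange, 30 mm from the axis, on the side away from the robot and up. The sleeve's figure beside it is the number set. It must stay where it is (8 mm).
- sleeve (a joint): Turn of the speed sleeve on the tool, rad: 0 at number 1, 0.4189 (24 degrees) a number, 4.608 at 12; 7 is 2.513. Grows clockwise, looking down on the free end. A sprung detent holds each whole number; passing on to the next takes 0.1 N m, and let go between two it springs to the nearer. Starts at 1, 2 or 3.
- sleeve_grip (a point): On the sleeve's axis, in its black ribbed grip (44 mm thick, 35 mm long), 14 mm below the flat teal end; z out of the free end, x through number 1. Below the grip a cone widens to 60 mm, with white figures 1 to 12 anticlockwise seen from the free end; it begins 22 mm below this point: fingertips can go 20 mm below. Take it with fingers pointing down the axis, across the diameter.
- sleeve_line (a point): Outer end of the white line on the teal end face, over number 1. Seen from the free end it has turned clockwise from the red mark by 24 degrees for each number above 1.
- clamp_lever (a joint): Turn of the red cam lever, rad: 0 open, 2.18 the end; grows as it closes (clockwise seen from the tool's upper end). Starts at 0 to 0.35. It swings with 3 to 4 N at the tip until the pad meets the tool at 0.75 to 1.15, as the hidden cam bolt is set; then the push rises. A push of 7 N leaves 25 N on the pad, 12 N about 45 N; 20 N is too much. Let go, it gives up to 0.1 rad, then stays.
- lever_pivot (a point): Axis of the cam lever in the lever's mid-plane, 46 to 50 mm from the tool's axis; z is parallel to the tool's axis, pointing up.
- lever_tip (a point): Middle of the lever near its tip, 92 mm from the pivot. The lever is a red bar 13 mm thick with a 17 mm ball at its end; it moves in the plane square to the tool's axis. At 0 it points to the front and down, 60 degrees from straight sideways (+y of the stand), at 1.05 straight sideways, then away from the robot and up.
- clamp_pad: Black rubber pad in the clamp ring, pressed against the tool by the cam; it moves along y of the stand. Snug is 15 to 90 N; over 110 N forces the housing.
- stone_seal: Brown stone seal, 19 x 19 x 66 mm, standing upright; origin in the middle of its underside.
- round_stamp: Round stamp with turned wooden handle, 35 mm wide, 67 mm high, standing upright; origin in the middle of its underside.

How it is judged:
By the outcome, as a careful person would: the job done as asked, in the order asked, and still so for the second after the job is handed in, with the robot touching nothing.
It also fails if it takes over 69 s, if anything falls off the work surface, if the arm or the gripper's body presses on something with over 40 N, if the wrist force passes 120 N, or if a joint passes its speed limit or range.

## Robot

A 6-joint arm with a two-finger parallel gripper is mounted at the origin on a cart in front of the work surface, level with it; the furniture and walls round the work are solid. World frame = base frame: x ahead of the robot, y to its left, z up, the work surface at z = 0. Lengths are in m, angles in rad, forces in N, time in s.
With the tool pointing down it reaches from about 0.3 to 0.875 m from the base axis. Payload 6.4 kg.
Tool frame: the origin (TCP) lies at the very end of the fingers, on their centre line; the grasp point (between the pads) lies arm.grip_depth behind it (arm.grip_depth is the distance from the TCP to the grasp point, in m); z points along the fingers, y is the line along which they close (so a half turn about z gives the same grasp; the last joint's range is limited). The gripper opens to 88 mm and grips with 3 to 60 N. Pads are 18 mm wide; open, the fingers measure 123 mm over their backs; the gripper's body (75 mm by 187 mm) begins 45 mm behind the grasp point.
Start: joints at [1.069, 0.181, 1.607, -0, 1.354, -0.206], TCP at [0.168, 0.55, 0.239] pointing down, gripper open.
Joint ranges: [-2.99, 2.99], [-0.89, 2.07], [0.3, 2.58], [-1.14, 4.28], [0, 2.63], [-3.12, 3.12]. Speed limits (rad/s): [2.57, 2.57, 3.01, 3.14, 3.14, 3.14].

## Interface

Orientations are given as a unit quaternion [w, x, y, z].
In Python, from workcell import arm, read_camera, spotter gives the robot as it stands. The module is installed in compiled form; this text tells all that it offers.
- The arm moves only by the shell command python3 -m creep 'ROWS'. ROWS is JSON, a list of rows, each a list of 3 entries, a list of its own where there are three numbers: the shift along the world's x, y, z in cm, then the turn about the world's z in degrees, then the opening, from 0 (shut) to 1 (fully open). In form: [[[x, y, z], roll, hand], ...]. A call has 1 to 8 rows; each row shifts and turns the commanded pose from where the row before left it; what a row does not reach is not made up. A row lasts 1/10 s, in which the tool goes at most 50 mm and 8.59 degrees, less where a joint would pass 70% of its speed; a pose out of reach is approached as far as the arm can. A call is refused whole if a number of a shift passes 5 or a number of a turn 8.59, either way. A call with a gripper value outside its range is refused whole. The fingers move at their own pace and stop on an object; the grip force is fixed at half the most. Time passes only in rows, so rows that do not move let the fingers close. It gives the time, the measured TCP pose, the force, the opening and the grip force at its end, in the units of the state.
- arm.observe(): the state, without advancing time (a new reading comes with each control period).
- read_camera(name): name is "side" or "top" or "wrist"; returns a dict with "image" (384x512x3 uint8, red, green, blue), "fx", "fy", "cx", "cy" (pixels), "world_to_cam" (4x4, takes a point from world to camera coordinates); the wrist camera has in their place "tool_from_camera" (4x4, takes a point from camera to tool coordinates, whose origin is the TCP and whose axes are the flange's). Camera axes: x right, y up, looking along -z (the intrinsics and any distortion apply to the point x, -y, -z); pixel columns grow to the right and rows downward; lengths in m; the calibration is good to about 2 mm. The wrist camera is an equidistant fisheye: a pixel r from the principal point sees the ray r / f radians off the axis. A picture is of the moment at which its call begins: read the wrist's pose just before it. There is no depth.
- arm.finish_job(): hands the job in; it is judged then, once.
Trained networks look in the newest picture that a camera, given by its name, has taken for a name from the list of things; names that differ only in an ending like _2 or _b are one class to them, and where a whole thing is asked for, a point or a joint stands for the part that bears it (a point fixed in the world has none). Each returns a list of dicts, best first, with "score" (0 to 1); they miss things now and then, are a little off and sometimes report something else, mostly with a low value. They report only what shows in the picture. A call takes as long as a camera call.
- spotter.boxes_of(camera, name): "box" ([left, top, right, bottom] in pixels, round what is visible of it).
The state is a dict: "clock": time; "joints": joint angles; "dq": joint speeds; "effort": joint torques, N m; "tool_pos": TCP position; "tcp_rot": TCP orientation; "ft_force": force on the tool from outside, world axes, zero at the start; "wrist_torque": the same for the moment, N m; "opening": finger opening in m; "gripper_force": force on a finger pad.
Only numpy, scipy, OpenCV 4.12 (cv2) and the standard library are available. Lean on these libraries where they do the work, as an engineer would, in place of code of your own. Each camera call takes 0.05 s, during which the arm holds its last target. There are 200 camera calls.

## Working session

There is one attempt and no reset: what is moved stays moved. The work goes in short steps, Python scripts to look and compute and a shell command to move; the robot and the scene stay as the last step left them, time stands still between calls to the robot, and variables do not carry over. Pictures are saved under pics/ and viewed, at most 11 in all, crops included, and the job is handed in when it is done.

```bash
mkdir -p pics
cat > h.py <<'E'
import numpy as np,cv2
from workcell import arm, read_camera, spotter
E
python3 - <<'E'
from h import *
s=arm.observe(); print({k:np.round(v,3).tolist() for k,v in s.items()}, arm.grip_depth)
import pickle
for c in ["side","top","wrist"]:
    r=read_camera(c); pickle.dump(r,open(f"{c}0.pkl","wb"))
    cv2.imwrite(f"pics/{c}0.png",r["image"][:,:,::-1])
    print(c,{k:np.round(v,4).tolist() for k,v in r.items() if k!="image"})
    for n in ["stand","tool","tool_mark","sleeve","sleeve_line","sleeve_grip","clamp_lever","lever_tip","lever_pivot","stone_seal","round_stamp"]:
        try: print(n,[(np.round(b["box"]).astype(int).tolist(),round(b["score"],2)) for b in spotter.boxes_of(c,n)[:2]])
        except Exception as e: print(n,e)
a=[cv2.imread(f"pics/{c}0.png") for c in["side","top"]]
cv2.imwrite("pics/a.png",cv2.resize(np.vstack(a),None,fx=.78,fy=.78))
print(arm.observe()["clock"])
E
```

```text
{'clock': 0.0, 'joints': [1.069, 0.182, 1.608, -0.0, 1.354, -0.206], 'dq': [-0.0, -0.001, 0.001, -0.0, 0.001, 0.001], 'effort': [-0.001, -43.389, -34.184, 0.07, 0.039, -0.0], 'tool_pos': [0.167, 0.55, 0.238], 'tcp_rot': [-0.0, 0.147, 0.989, -0.001], 'ft_force': [-0.367, -0.772, -0.836], 'wrist_torque': [0.026, -0.022, 0.041], 'gripper_force': 0.0, 'opening': 0.088} 0.0187
side {'fx': 425.2871, 'fy': 425.2871, 'cx': 250.0814, 'cy': 188.0187, 'world_to_cam': [[0.9415, -0.3367, 0.0105, -0.4981], [0.1304, 0.3929, 0.9103, -0.1966], [-0.3107, -0.8557, 0.4138, -0.8723], [0.0, 0.0, 0.0, 1.0]]}
stand [([220, 147, 274, 222], 0.8)]
tool [([227, 151, 268, 192], 0.65)]
tool_mark [([228, 150, 261, 182], 0.91)]
sleeve [([222, 150, 251, 179], 0.77)]
sleeve_line [([228, 145, 256, 175], 0.63)]
sleeve_grip [([225, 150, 252, 174], 0.89)]
clamp_lever []
lever_tip []
lever_pivot []
stone_seal [([251, 238, 263, 267], 0.59)]
round_stamp [([257, 256, 272, 289], 0.56)]
top {'fx': 357.0223, 'fy': 357.0223, 'cx': 256.1998, 'cy': 195.6826, 'world_to_cam': [[-0.0273, -0.9995, 0.0156, 0.0614], [0.9909, -0.025, 0.1
[... 241 characters left out ...]
, 179, 230, 206], 0.9)]
sleeve_grip [([205, 179, 229, 209], 0.7), ([201, 168, 229, 205], 0.52)]
clamp_lever [([167, 174, 197, 208], 0.78)]
lever_tip [([170, 170, 200, 206], 0.8)]
lever_pivot [([169, 172, 203, 208], 0.53)]
stone_seal [([306, 206, 314, 215], 0.47)]
round_stamp [([324, 208, 343, 221], 0.42), ([169, 174, 200, 206], 0.17)]
wrist {'fx': 297.3186, 'fy': 297.3186, 'cx': 258.299, 'cy': 191.0245, 'tool_from_camera': [[-0.0005, 0.9649, 0.2626, 0.0665], [1.0, 0.001, -0.0014, -0.0002], [-0.0016, 0.2626, -0.9649, -0.1448], [0.0, 0.0, 0.0, 1.0]]}
stand []
tool []
tool_mark []
sleeve []
sleeve_line []
sleeve_grip []
clamp_lever []
lever_tip []
lever_pivot []
stone_seal []
round_stamp []
1.8
```

View pics/side0.png

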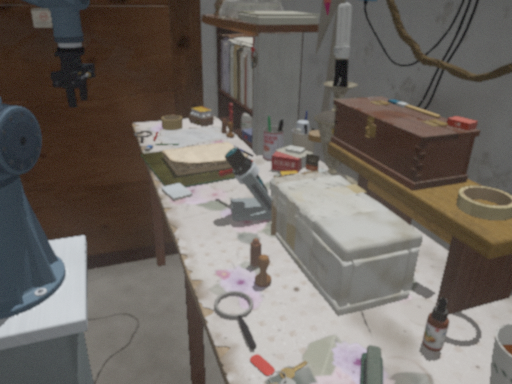

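View pics/top0.png

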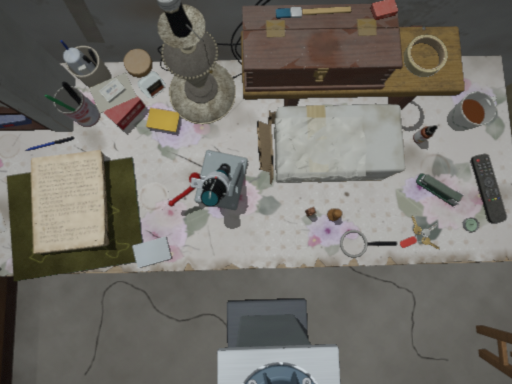

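Run:
```python
import cv2,numpy as np
t=cv2.imread("pics/top0.png")[140:220,155:260]; s=cv2.imread("pics/side0.png")[135:230,200:305]
t=cv2.resize(t,None,fx=7,fy=7,interpolation=cv2.INTER_CUBIC)[:, :735]
cv2.imwrite("pics/tc.png",t); cv2.imwrite("pics/sc.png",cv2.resize(s,None,fx=6,fy=6,interpolation=cv2.INTER_CUBIC))
```

```text
(no output)
```

View pics/tc.png

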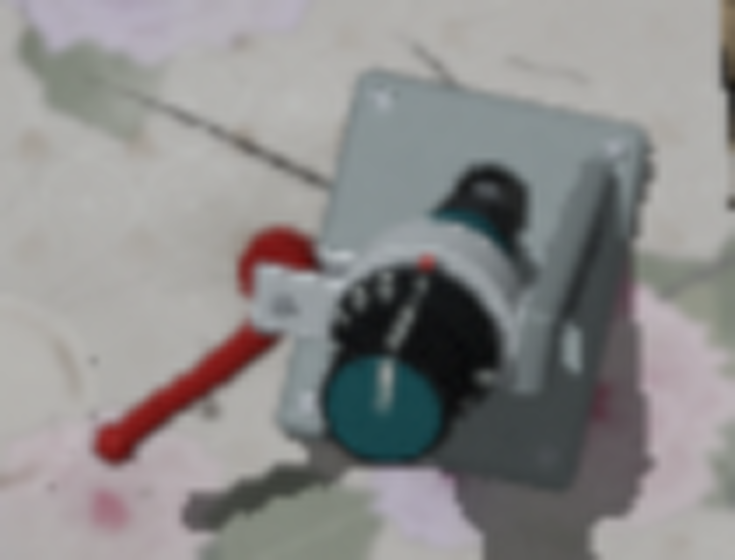

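View pics/sc.png

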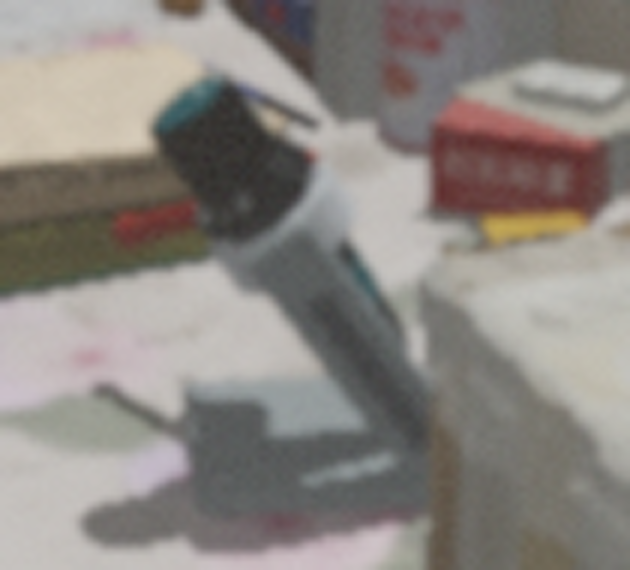

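```bash
cat > m.py <<'E'
import numpy as np,pickle
from scipy.optimize import least_squares
C={c:pickle.load(open(f"{c}0.pkl","rb")) for c in("top","side")}
def proj(c,P):
    k=C[c]; p=k["world_to_cam"]@np.append(P,1); return np.array([k["cx"]-k["fx"]*p[0]/p[2], k["cy"]+k["fy"]*p[1]/p[2]])
s,c_=np.sin(np.radians(35)),np.cos(np.radians(35))
u=np.array([-s,0,c_]); d=np.array([-c_,0,-s]); yv=np.array([0,1,0]); R=np.array([-.033,0,.117])
def W(P,v): 
    a,b=np.cos(v[2]),np.sin(v[2]); return np.array([v[0]+a*P[0]-b*P[1],v[1]+b*P[0]+a*P[1],P[2]])
def lev(q,h,r=.092): return R+.048*yv+h*u+r*(np.cos(1.05-q)*yv+np.sin(1.05-q)*d)
E
cat > fit.py <<'E'
from m import *
T=lambda a,b:np.array([155+a/7,140+b/7]); S=lambda a,b:np.array([200+a/6,135+b/6])
obs=[("c",1,1,T(372,72)),("c",1,-1,T(645,128)),("c",-1,-1,T(560,488)),("c",-1,1,T(285,425)),
("end","top",T(383,410)),("end","side",S(190,108)),("mark","top",T(428,262)),("tip","top",T(115,442)),("piv","top",T(280,265))]
def res(v,full=False):
    x,y,a,L,M,q,h=v; o=[]
    for e in obs:
        if e[0]=="c": p=proj("top",W(np.array([e[1]*.075,e[2]*.06,.015]),v))
        elif e[0]=="end": p=proj(e[1],W(R+L*u,v))
        elif e[0]=="mark": p=proj(e[1],W(R+M*u-.03*d,v))
        elif e[0]=="tip": p=proj("top",W(lev(q,h),v))
        else: p=proj("top",W(lev(q,h,0),v))
        o.append(p-e[-1])
    return np.array(o) if full else np.ravel(o)
f=least_squares(res,[.55,.13,.1,.1,.06,.1,0],loss="soft_l1"); v=f.x
print(np.round(v,4)); print(np.round(res(v,True),1).tolist())
np.save("v.npy",v)
print("end",W(R+v[3]*u,v),"grip",W(R+(v[3]-.014)*u,v),"tip",W(lev(v[5],v[6]),v),"piv",W(lev(v[5],v[6],0),v))
# line angle: clockwise from mark
for n in (1,2,3):
    t=np.radians(24*(n-1)); w=-d*np.cos(t)+np.cross(u,-d)*-np.sin(t)
    print(n,(proj("top",W(R+v[3]*u+.018*w,v))-[155,140])*7)
E
python3 fit.py
```

```text
[ 0.6005  0.139  -0.2487  0.0671  0.0191  0.1096  0.005 ]
[[-1.0, -1.7], [2.3, -0.2], [2.1, 1.1], [-1.7, 0.4], [-0.5, -1.2], [-0.5, -0.0], [-0.6, -0.3], [0.3, -0.3], [0.9, 3.6]]
end [0.53125952 0.15655463 0.17193494] grip [0.53904255 0.15457813 0.16046681] tip [0.53191675 0.26186573 0.07847913] piv [0.57757082 0.19431748 0.12110471]
1 [386.62689784 352.85111611]
2 [408.14474734 362.06977071]
3 [424.59780836 378.08663733]
```

```bash
python3 -m creep '[[[2,-2,3],0,1],[[3.5,-3,2],0,1],[[3.5,-3,2],0,1],[[3.5,-3,2],0,1],[[3.5,-3,0],0,1],[[3.5,-3,0],0,1],[[3.5,-3,0],0,1],[[3.5,-3,0],0,1]]' | tail -c 600; python3 -m creep '[[[3.5,-3,0],0,1],[[3.5,-3,0],0,1],[[0,-3,0],0,1],[[0,0,0],0,1],[[0,0,0],0,1]]' | tail -c 600
python3 - <<'E'
from h import *
import pickle
s=arm.observe(); r=read_camera("wrist"); pickle.dump((s,r),open("w1.pkl","wb"))
print(s["tool_pos"],s["tcp_rot"],s["clock"],s["ft_force"])
cv2.imwrite("pics/w1.png",cv2.resize(r["image"][:,:,::-1],None,fx=1.5,fy=1.5,interpolation=cv2.INTER_CUBIC))
E
```

```text
clock: 2.6
tool_pos: [0.4333, 0.3191, 0.3287]
tcp_rot: [0.0, 0.147, 0.989, 0.0]
ft_force: [0.3, 0.2, 0.3]
opening: 0.0885
gripper_force: 0.0
clock: 3.1
tool_pos: [0.5022, 0.2303, 0.3285]
tcp_rot: [-0.0, 0.148, 0.989, 0.0]
ft_force: [-0.7, -1.4, 0.3]
opening: 0.0881
gripper_force: 0.0
[0.50215108 0.23027399 0.32845288] [-8.35611126e-05  1.48134990e-01  9.88967117e-01  2.41710110e-04] 3.1 [-0.71370923 -1.39134025  0.31707231]
```

View pics/w1.png

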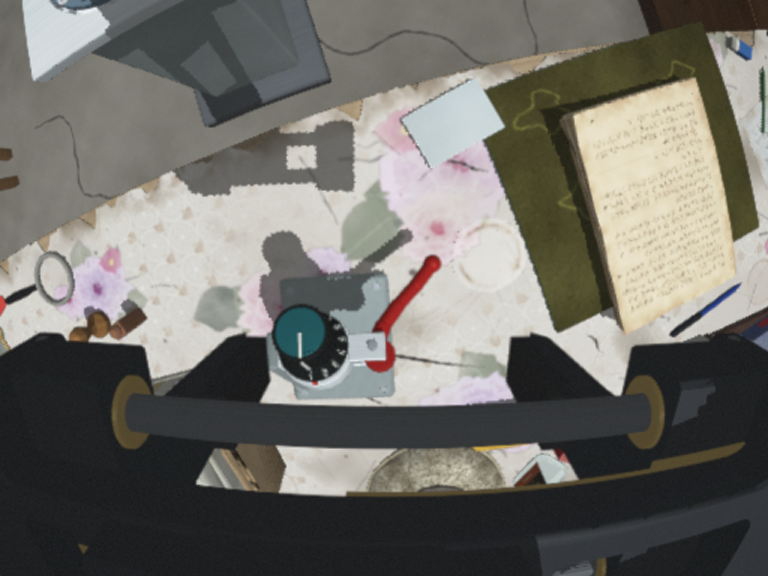

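Run:
```python
import pickle,cv2
s,r=pickle.load(open("w1.pkl","rb"))
cv2.imwrite("pics/w1c.png",cv2.resize(r["image"][160:270,165:300,::-1],None,fx=5.4,fy=5.4,interpolation=cv2.INTER_CUBIC))
```

```text
(no output)
```

View pics/w1c.png

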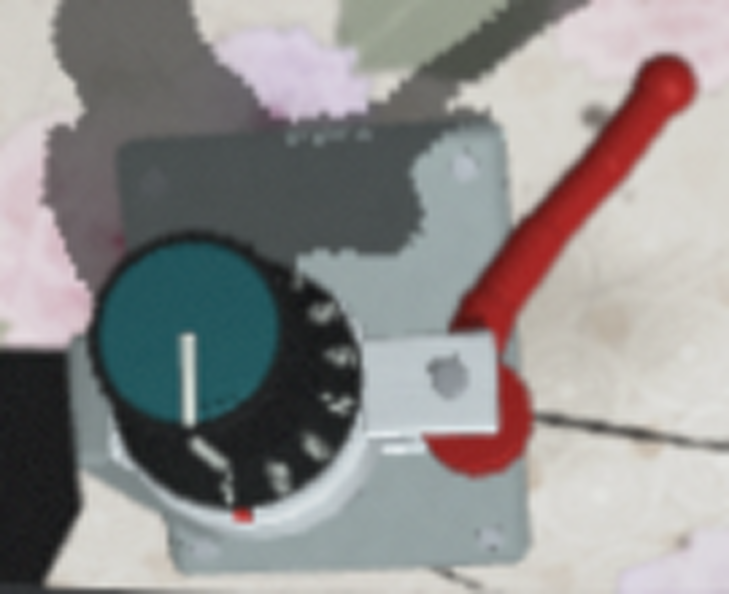

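```bash
cat > fit2.py <<'E'
from m import *
from scipy.spatial.transform import Rotation as Ro
def wproj(s,r,P):
    q=s["tcp_rot"]; Rt=Ro.from_quat([q[1],q[2],q[3],q[0]]).as_matrix()
    T=np.eye(4);T[:3,:3]=Rt;T[:3,3]=s["tool_pos"]
    p=(np.linalg.inv(T@r["tool_from_camera"])@np.append(P,1))[:3]
    x,y,z=p[0],-p[1],-p[2]; h=np.hypot(x,y); t=np.arctan2(h,z)
    return np.array([r["cx"]+r["fx"]*t*x/h, r["cy"]+r["fy"]*t*y/h])
if __name__=="__main__":
    T=lambda a,b:np.array([155+a/7,140+b/7]); S=lambda a,b:np.array([200+a/6,135+b/6]); V=lambda a,b:np.array([165+a/5.4,160+b/5.4])
    s1,r1=pickle.load(open("w1.pkl","rb"))
    pj=lambda c,P: wproj(s1,r1,P) if c=="w" else proj(c,P)
    obs=[]
    for (i,j),t,w in zip([(1,1),(1,-1),(-1,-1),(-1,1)],[(372,72),(645,128),(560,488),(285,425)],[(528,562),(172,574),(118,143),(502,122)]):
        obs+=[((i,j),"top",T(*t)),((i,j),"w",V(*w))]
    obs+=[("end","top",T(383,410)),("end","side",S(190,108)),("end","w",V(187,330)),("mark","top",T(428,262)),("mark","w",V(243,517)),
    ("tip","top",T(115,442)),("tip","w",V(667,82)),("disc","w",V(478,423)),("disc","top",T(280,265)),("bolt","w",V(448,377)),("bolt","top",T(285,302))]
    def res(v,full=False):
        x,y,a,L,M,q,h,h2,po=v; o=[]
        for e,c,ob in obs:
            P={"end":R+L*u,"mark":R+M*u-.03*d,"tip":lev(q,h),"disc":lev(q,h,0),"bolt":lev(q,h2,0)}
            if isinstance(e,tuple): X=np.array([e[0]*.073,e[1]*.058,.015])
            else: X=P[e]+(po-.048)*yv*(e in("tip","disc","bolt"))
            o.append(pj(c,W(X,v))-ob)
        o=np.array(o)
        return o if full else np.append(np.ravel(o),(po-.048)/.001)
    f=least_squares(res,[.6,.139,-.25,.07,.02,.1,0,.02,.048],loss="soft_l1",x_scale=[.01,.01,.05,.01,.01,.1,.01,.01,.001]); v=f.x
    print(np.round(v,4)); 
    for e,o in zip(obs,res(v,True)): print(e[0],e[1],np.round(o,1))
    np.save("v.npy",v)
    print("end",W(R+v[3]*u,v),"grip",W(R+(v[3]-.014)*u,v))
    for q in [v[5],.3,.5,.7,.8,.9,1.,1.1,1.2,1.3]: print(round(q,2),np.round(W(lev(q,v[6],.088)+(v[8]-.048)*yv,v)*100,2),"t",np.round(W(-d*np.cos(1.05-q)+yv*np.sin(1.05-q),[0,0,v[2]]),2))
    for n in (1,2,3):
        t=np.radians(24*(n-1)); w=-d*np.cos(t)-np.cross(u,-d)*np.sin(t)
        print(n,(pj("w",W(R+v[3]*u+.018*w,v))-[165,160])*5.4)
E
python3 fit2.py
```

```text
[ 0.6013  0.1406 -0.2331  0.0683  0.0197  0.1226  0.0019  0.0121  0.0485]
(1, 1) top [-1.5 -0.9]
(1, 1) w [-1.5 -0.2]
(1, -1) top [ 0.5 -0.4]
(1, -1) w [-0.5  0.2]
(-1, -1) top [ 1.5 -0.3]
(-1, -1) w [-2.4  1. ]
(-1, 1) top [-1.1 -0. ]
(-1, 1) w [-2.3  0.1]
end top [-0.9 -1.2]
end side [-0.6 -0.5]
end w [ 2.3 -0.1]
mark top [-1.2 -0.5]
mark w [ 0.7 -1.6]
tip top [-0.1 -0.8]
tip w [-0.9  0.9]
disc w [-3.7 -7. ]
disc top [0.5 3.1]
bolt w [ 1.3 -0.1]
bolt top [-1.3 -0.4]
end [0.53109998 0.15723816 0.17291596] grip [0.5389128  0.15538292 0.16144783]
0.12 [53.54 26.03  7.82] t [0.66 0.66 0.34]
0.3 [54.64 26.96  8.42] t [0.74 0.52 0.42]
0.5 [56.   27.73  9.22] t [0.8  0.35 0.49]
0.7 [57.44 28.17 10.13] t [0.83 0.16 0.54]
0.8 [58.17 28.27 10.61] t [0.83 0.06 0.56]
0.9 [58.89 28.27 11.1 ] t [ 0.82 -0.04  0.57]
1.0 [59.61 28.19 11.6 ] t [ 0.81 -0.14  0.57]
1.1 [60.31 28.03 12.11] t [ 0.78 -0.24  0.57]
1.2 [60.99 27.78 12.61] t [ 0.75 -0.33  0.57]
1.3 [61.64 27.44 13.1 ] t [ 0.72 -0.42  0.56]
1 [199.653696   416.46604109]
2 [164.20169428 410.31649401]
3 [135.27005862 390.15339199]
```

```bash
python3 -m creep '[[[0,0.4,0],-8.5,0],[[0,0.4,0],-8.5,0],[[0,0.4,0],-8.5,0],[[0,0.4,0],-8.5,0],[[0,0.5,0],-8.5,0],[[0,0.5,-1],-8.5,0],[[0,0.4,-2],-8.5,0],[[0,0.4,-3],-8.5,0]]' ; python3 -m creep '[[[0,0,-4],-8.5,0],[[0,0,-4],-8.5,0],[[0,0,-4],0,0],[[0,0,-4],0,0],[[0,0,-2],0,0],[[0,0,0],0,0],[[0,0,0],0,0]]'
python3 - <<'E'
from h import *
import pickle
s=arm.observe(); r=read_camera("wrist"); pickle.dump((s,r),open("w2.pkl","wb"))
print(s["tool_pos"],s["tcp_rot"],s["clock"],s["ft_force"])
cv2.imwrite("pics/w2.png",r["image"][:,:,::-1])
E
```

```text
clock: 3.95
tool_pos: [0.5024, 0.2668, 0.2699]
tcp_rot: [0.001, 0.677, 0.736, 0.002]
ft_force: [0.3, -0.4, -0.5]
opening: 0.0264
gripper_force: 0.0
clock: 4.65
tool_pos: [0.5019, 0.2657, 0.089]
tcp_rot: [-0.0, 0.776, 0.63, 0.0]
ft_force: [0.2, 0.4, -0.3]
opening: 0.0007
gripper_force: 0.0
[0.50192902 0.2657147  0.08900881] [-5.20462512e-06  7.76330197e-01  6.30326410e-01  2.05642234e-04] 4.65 [ 0.2288714   0.39984604 -0.29569909]
```

View pics/w2.png

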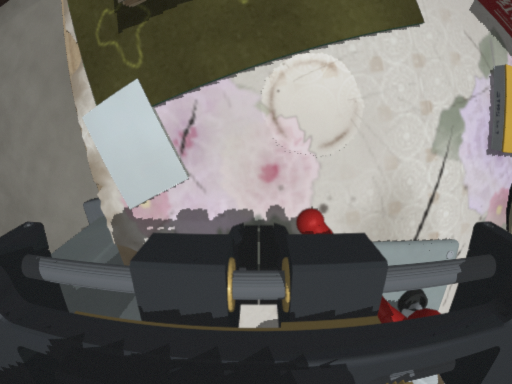

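```bash
python3 -m creep '[[[0,0,-2.6],0,0],[[0,0,0],0,0]]' ; python3 -m creep '[[[0.5,0,0],0,0],[[0.5,0,0],0,0],[[0,0,0],0,0]]'; python3 -m creep '[[[0.4,0.3,0.2],0,0],[[0.4,0.3,0.2],0,0],[[0.4,0.2,0.2],0,0],[[0,0,0],0,0]]'; python3 -m creep '[[[0.4,0.2,0.2],0,0],[[0.4,0.15,0.25],0,0],[[0,0,0],0,0]]'
```

```text
clock: 4.9
tool_pos: [0.5013, 0.2647, 0.0621]
tcp_rot: [-0.0, 0.777, 0.63, -0.001]
ft_force: [-0.9, -0.5, -0.1]
opening: 0.0004
gripper_force: 0.0
clock: 5.2
tool_pos: [0.5114, 0.2652, 0.0632]
tcp_rot: [-0.001, 0.777, 0.63, -0.001]
ft_force: [-5.6, 2.9, 2.0]
opening: 0.0006
gripper_force: 3.1
clock: 5.6
tool_pos: [0.522, 0.2742, 0.0687]
tcp_rot: [-0.002, 0.777, 0.63, -0.001]
ft_force: [-8.4, 6.2, -1.1]
opening: 0.0003
gripper_force: 4.9
clock: 5.9
tool_pos: [0.53, 0.2783, 0.0734]
tcp_rot: [-0.003, 0.777, 0.63, -0.001]
ft_force: [-9.6, 7.4, -0.0]
opening: -0.0001
gripper_force: 5.3
```

```bash
python3 -m creep '[[[-1.5,0.5,0],0,0],[[-1.5,0,0],0,0],[[0,0,0],0,0]]'
cat > red.py <<'E'
from fit2 import *; from h import *
s=arm.observe(); r=read_camera("wrist"); t=read_camera("top")["image"]
v=np.load("v.npy")
def red(im,b):
    h=cv2.cvtColor(im,cv2.COLOR_RGB2HSV); m=((h[...,0]<8)|(h[...,0]>172))&(h[...,1]>150)&(h[...,2]>70)
    k=np.zeros_like(m); k[b[1]:b[3],b[0]:b[2]]=1; return m&k
mt=red(t,(155,140,235,225)); ys,xs=np.nonzero(mt)
from scipy.optimize import minimize_scalar
# angle from top: fit line of bar through model pixels
def cost(q):
    p0=proj("top",W(lev(q,v[6],.03),v)); p1=proj("top",W(lev(q,v[6],.097),v)); n=(p1-p0)/np.linalg.norm(p1-p0)
    d_=np.c_[xs,ys]-p0; a=np.clip(d_@n,0,np.linalg.norm(p1-p0)); 
    e=np.linalg.norm(d_-a[:,None]*n,axis=1); far=np.linalg.norm(np.c_[xs,ys]-proj("top",W(lev(q,v[6],0),v)),axis=1)>9
    return e[far].mean()
qs=np.linspace(0,1.6,81); c=[cost(q) for q in qs]; i=int(np.argmin(c)); print("q top",qs[i],c[i],len(xs))
print(s["tool_pos"],s["ft_force"],s["clock"])
cv2.imwrite("pics/r_w.png",r["image"][:,:,::-1]); cv2.imwrite("pics/r_t.png",t[:,:,::-1])
a=cv2.resize(t[140:220,155:255,::-1],None,fx=5,fy=5,interpolation=cv2.INTER_CUBIC)
b=cv2.resize(r["image"][190:320,180:340,::-1],None,fx=3,fy=3.0769,interpolation=cv2.INTER_CUBIC)[:400]
b=cv2.resize(b,(300,400)) if 0 else b[:, :300]
cv2.imwrite("pics/r.png",np.hstack([a,b]))
E
python3 red.py
```

```text
clock: 6.2
tool_pos: [0.5012, 0.2814, 0.0738]
tcp_rot: [0.0, 0.777, 0.63, 0.0]
ft_force: [-0.5, -0.2, 0.2]
opening: 0.0005
gripper_force: 0.0
q top 0.32 0.989780376976039 82
[0.50115316 0.28136149 0.07380694] [-0.48640798 -0.15961804  0.15430613] 6.2
```

View pics/r.png

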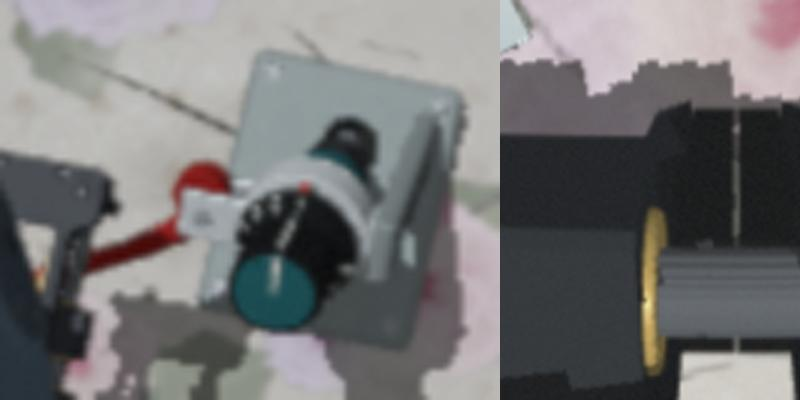

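```bash
python3 -m creep '[[[0,-0.7,0],8.5,0],[[0,-0.7,0],8.5,0],[[0,-0.7,0],8.5,0],[[0,-0.5,0],8.5,0],[[0,0,0],0,0]]' ; python3 -m creep '[[[0.8,0,0],0,0],[[0.8,0,0],0,0],[[0,0,0],0,0]]'; python3 -m creep '[[[0.4,0.1,0],0,0],[[0.4,0.1,0.0],0,0],[[0,0,0],0,0]]'; python3 -m creep '[[[0.4,0.1,0.2],0,0],[[0.4,0.1,0.2],0,0],[[0,0,0],0,0]]'
```

```text
clock: 6.8
tool_pos: [0.5034, 0.2543, 0.0735]
tcp_rot: [0.001, 0.559, 0.829, 0.0]
ft_force: [0.4, 0.8, 0.2]
opening: 0.0004
gripper_force: 0.0
clock: 7.1
tool_pos: [0.52, 0.2551, 0.0733]
tcp_rot: [0.001, 0.56, 0.829, 0.001]
ft_force: [0.5, -0.4, 0.2]
opening: 0.0005
gripper_force: 0.0
clock: 7.4
tool_pos: [0.5266, 0.2572, 0.073]
tcp_rot: [0.0, 0.559, 0.829, 0.0]
ft_force: [-0.6, -0.5, -0.6]
opening: 0.0001
gripper_force: 0.0
clock: 7.7
tool_pos: [0.534, 0.259, 0.077]
tcp_rot: [-0.0, 0.559, 0.829, -0.0]
ft_force: [-1.2, -0.5, -0.0]
opening: 0.0006
gripper_force: 0.5
```

```bash
python3 -m creep '[[[0.5,0.25,0.25],-3,0],[[0.5,0.2,0.3],-3,0],[[0,0,0],0,0]]' ; python3 -m creep '[[[0.5,0.15,0.3],-4,0],[[0.5,0.1,0.3],-4,0],[[0,0,0],0,0]]'; python3 red.py
```

```text
clock: 8.0
tool_pos: [0.542, 0.2641, 0.0815]
tcp_rot: [-0.002, 0.602, 0.799, -0.001]
ft_force: [-5.1, 2.2, -0.9]
opening: 0.0003
gripper_force: 2.5
clock: 8.3
tool_pos: [0.5519, 0.267, 0.0876]
tcp_rot: [-0.002, 0.656, 0.754, -0.001]
ft_force: [-7.0, 3.6, 1.1]
opening: 0.0005
gripper_force: 3.1
q top 0.56 1.1423316638190053 88
[0.55188715 0.26700577 0.08760659] [-6.95641166  3.63473525  1.05154418] 8.3
```

```bash
python3 -m creep '[[[0.4,0.25,0.25],0,0],[[0.4,0.2,0.25],0,0],[[0,0,0],0,0]]' ; python3 -m creep '[[[0.3,0.1,0.2],0,0],[[0,0,0],0,0],[[0,0,0],0,0]]'; python3 -m creep '[[[0.25,0.05,0.15],0,0],[[0,0,0],0,0],[[0,0,0],0,0]]';python3 red.py
```

```text
clock: 8.7
tool_pos: [0.5604, 0.2699, 0.0928]
tcp_rot: [-0.001, 0.656, 0.755, -0.002]
ft_force: [-6.3, -3.0, 2.2]
opening: -0.0001
gripper_force: 3.1
clock: 9.0
tool_pos: [0.5632, 0.2707, 0.0946]
tcp_rot: [-0.001, 0.656, 0.755, -0.002]
ft_force: [-5.4, -2.4, 2.9]
opening: 0.0003
gripper_force: 3.0
clock: 9.3
tool_pos: [0.5655, 0.2712, 0.096]
tcp_rot: [-0.001, 0.656, 0.755, -0.002]
ft_force: [-6.5, -3.1, 1.6]
opening: 0.0002
gripper_force: 3.0
q top 0.8200000000000001 1.214547824336437 104
[0.5654718  0.27119079 0.09601   ] [-6.54325995 -3.11743273  1.59601298] 9.3
```

```bash
for i in 1; do python3 -m creep '[[[0.2,0.04,0.14],0,0],[[0,0,0],0,0]]'; python3 -m creep '[[[0.2,0.03,0.14],0,0],[[0,0,0],0,0]]';python3 -m creep '[[[0.2,0,0.14],0,0],[[0,0,0],0,0]]'; done | grep -E "pos|force"
```

```text
tool_pos: [0.5674, 0.2716, 0.0974]
ft_force: [-6.2, -3.0, 1.1]
gripper_force: 2.9
tool_pos: [0.5694, 0.272, 0.0987]
ft_force: [-6.6, -2.4, 1.2]
gripper_force: 2.9
tool_pos: [0.5714, 0.2721, 0.1]
ft_force: [-5.9, -2.9, 0.8]
gripper_force: 2.8
```

Still free swing; carry on in small steps.

```bash
(python3 -m creep '[[[0.2,0,0.14],0,0],[[0,0,0],0,0]]'; python3 -m creep '[[[0.2,-0.02,0.14],0,0],[[0,0,0],0,0]]';python3 -m creep '[[[0.15,-0.02,0.1],0,0],[[0,0,0],0,0]]';python3 -m creep '[[[0.15,-0.02,0.1],0,0],[[0,0,0],0,0]]') | grep -E "pos|force"; python3 red.py
```

```text
tool_pos: [0.5733, 0.2721, 0.1014]
ft_force: [-6.8, -2.2, 1.2]
gripper_force: 2.8
tool_pos: [0.5753, 0.272, 0.1027]
ft_force: [-6.3, -1.7, -0.2]
gripper_force: 2.8
tool_pos: [0.5767, 0.2718, 0.1037]
ft_force: [-5.6, -1.6, 1.0]
gripper_force: 2.9
tool_pos: [0.5782, 0.2717, 0.1047]
ft_force: [-5.5, -1.6, -0.2]
gripper_force: 2.9
q top 1.04 1.3466847853637476 116
[0.5781555  0.27165676 0.10471595] [-5.46969212 -1.6084125  -0.19897109] 10.8
```

```bash
(python3 -m creep '[[[0.15,-0.03,0.1],0,0],[[0,0,0],0,0]]'; python3 -m creep '[[[0.15,-0.03,0.1],0,0],[[0,0,0],0,0]]';python3 -m creep '[[[0.15,-0.03,0.1],0,0],[[0,0,0],0,0]]';python3 -m creep '[[[0.1,-0.03,0.07],0,0],[[0,0,0],0,0]]') | grep -E "pos|force"
```

```text
tool_pos: [0.5796, 0.2714, 0.1057]
ft_force: [-7.1, -1.7, 0.7]
gripper_force: 2.9
tool_pos: [0.5811, 0.2712, 0.1067]
ft_force: [-6.8, -0.7, -0.0]
gripper_force: 3.0
tool_pos: [0.5826, 0.2709, 0.1077]
ft_force: [-7.2, -1.7, 1.2]
gripper_force: 3.0
tool_pos: [0.5834, 0.2707, 0.1083]
ft_force: [-6.7, -0.7, 0.3]
gripper_force: 3.2
```

```bash
(python3 -m creep '[[[0.15,-0.03,0.1],0,0],[[0,0,0],0,0]]'; python3 -m creep '[[[0.1,-0.03,0.07],0,0],[[0,0,0],0,0]]';python3 -m creep '[[[0.1,-0.03,0.07],0,0],[[0,0,0],0,0]]';python3 -m creep '[[[0.1,-0.03,0.07],0,0],[[0,0,0],0,0]]') | grep -E "pos|force"
```

```text
tool_pos: [0.5847, 0.2704, 0.1092]
ft_force: [-8.3, -1.3, -0.1]
gripper_force: 3.4
tool_pos: [0.5854, 0.2702, 0.1097]
ft_force: [-9.1, -0.0, -0.2]
gripper_force: 3.6
tool_pos: [0.5862, 0.2699, 0.1103]
ft_force: [-8.5, 0.3, -0.5]
gripper_force: 3.8
tool_pos: [0.5869, 0.2696, 0.1108]
ft_force: [-9.9, 0.5, -0.0]
gripper_force: 4.1
```

```bash
(python3 -m creep '[[[0.15,-0.04,0.1],0,0],[[0,0,0],0,0]]'; python3 -m creep '[[[0.15,-0.04,0.1],0,0],[[0,0,0],0,0]]';python3 -m creep '[[[0.1,-0.03,0.07],0,0],[[0,0,0],0,0]]') | grep -E "pos|force"
```

```text
tool_pos: [0.5881, 0.2693, 0.1116]
ft_force: [-9.6, -0.0, -0.1]
gripper_force: 4.4
tool_pos: [0.5894, 0.269, 0.1125]
ft_force: [-10.5, 0.9, -1.3]
gripper_force: 4.6
tool_pos: [0.5899, 0.2687, 0.1129]
ft_force: [-11.2, 0.4, -1.4]
gripper_force: 5.0
```

```bash
(python3 -m creep '[[[0.15,-0.04,0.1],0,0],[[0,0,0],0,0]]'; python3 -m creep '[[[0.15,-0.05,0.1],0,0],[[0,0,0],0,0]]';python3 -m creep '[[[0.1,-0.03,0.07],0,0],[[0,0,0],0,0]]') | grep -E "pos|force"
```

```text
tool_pos: [0.5914, 0.2683, 0.1139]
ft_force: [-11.4, 0.2, -1.5]
gripper_force: 5.0
tool_pos: [0.5924, 0.268, 0.1146]
ft_force: [-12.8, 1.4, -1.1]
gripper_force: 5.6
tool_pos: [0.5929, 0.2678, 0.1149]
ft_force: [-13.4, 1.8, -2.1]
gripper_force: 6.0
```

```bash
python3 -m creep '[[[-0.4,0.1,-0.2],0,0],[[-1.5,0,-0.3],0,0],[[-4,0,0],0,0],[[-3,0,3],0,0],[[0,0,5],0,0.7],[[0,0,5],0,0.7],[[0,0,2],0,0.7],[[0,0,0],0,0.7]]'; python3 -m creep '[[[0,-1.5,0],8.2,0.7],[[0,-1.5,0],8.2,0.7],[[0,-1.5,0],8.2,0.7],[[0,-1.5,0],8.2,0.7],[[0,-1.5,0],8.2,0.7],[[0,-1.5,0],8.2,0.7],[[0,-1,0],8.2,0.7],[[0,0,0],8.2,0.7]]'; python3 -m creep '[[[0,0,0],8.2,0.7],[[0,0,0],8.2,0.7],[[0,0,0],8.2,0.7],[[0,0,0],0,0.7],[[0,0,0],0,0.7]]'
python3 red.py
python3 - <<'E'
from h import *
import pickle
s=arm.observe(); r=read_camera("wrist"); pickle.dump((s,r),open("w3.pkl","wb"))
print(s["tool_pos"],s["tcp_rot"],s["clock"])
E
```

```text
clock: 14.5
tool_pos: [0.5118, 0.2691, 0.2681]
tcp_rot: [0.002, 0.656, 0.755, 0.004]
ft_force: [0.0, 0.1, 0.9]
opening: 0.0304
gripper_force: 0.0
clock: 15.3
tool_pos: [0.5089, 0.1671, 0.2611]
tcp_rot: [-0.001, 0.14, 0.99, -0.001]
ft_force: [0.1, -0.2, -0.4]
opening: 0.0615
gripper_force: 0.0
clock: 15.8
tool_pos: [0.5091, 0.1683, 0.2618]
tcp_rot: [-0.001, -0.07, 0.998, -0.0]
ft_force: [-0.8, -0.0, -0.6]
opening: 0.0621
gripper_force: 0.0
q top 0.0 nan 0
[0.50906909 0.16831638 0.26184419] [-0.78464203 -0.03881184 -0.61815687] 15.8
[0.50929841 0.16835299 0.26237358] [-5.47583373e-04 -7.05368646e-02  9.97509023e-01 -9.26761370e-06] 15.9red.py:14: RuntimeWarning: Mean of empty slice.
  return e[far].mean()
  ret = ret.dtype.type(ret / rcount)
```

View pics/r_w.png

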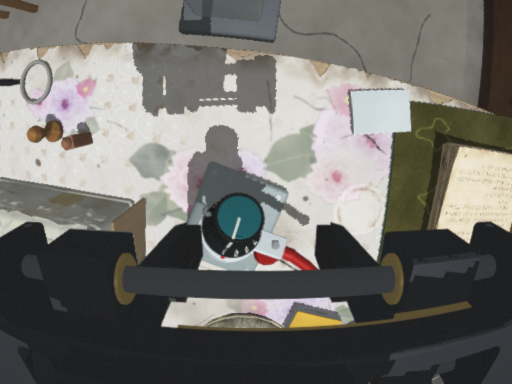

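```bash
cat > num.py <<'E'
from fit2 import *; import cv2
v=np.load("v.npy")
def unproj(s,r,uv,L,vv):
    # pixel -> point on end plane in (e1=mark dir, e2=clockwise dir) coords about the axis
    f=lambda ab: wproj(s,r,W(R+L*u+ab[0]*(-d)-ab[1]*np.cross(u,-d),vv))-uv
    return least_squares(f,[.001,.001],x_scale=.01).x
def read(s,r):
    h=cv2.cvtColor(r["image"],cv2.COLOR_RGB2HSV).astype(int)
    m=(h[...,0]>82)&(h[...,0]<102)&(h[...,1]>100)&(h[...,2]>30)
    n,lab,st,cen=cv2.connectedComponentsWithStats(m.astype(np.uint8))
    c0=wproj(s,r,W(R+v[3]*u,v))
    i=min([k for k in range(1,n) if st[k,4]>100],key=lambda k:np.hypot(*(cen[k]-c0)))
    mm=(lab==i).astype(np.uint8); hull=np.zeros_like(mm); cv2.fillConvexPoly(hull,cv2.convexHull(np.argwhere(mm)[:,::-1].astype(np.int32)),1)
    M=cv2.moments(hull,True); c=np.array([M["m10"]/M["m00"],M["m01"]/M["m00"]])
    ins=cv2.erode(hull,np.ones((3,3)))
    w=(ins>0)&(h[...,1]<90)&(h[...,2]>110); p=np.argwhere(w)[:,::-1].mean(0)
    a=unproj(s,r,c,v[3],v); b=unproj(s,r,p,v[3],v)
    ang=np.degrees(np.arctan2(b[1]-a[1],b[0]-a[0]))
    o=np.array([(-d)*0.0]) 
    P=W(R+v[3]*u+a[0]*(-d)-a[1]*np.cross(u,-d),v)
    mk=(((h[...,0]<8)|(h[...,0]>172))&(h[...,1]>140)&(h[...,2]>80))
    pm=wproj(s,r,W(R+v[4]*u-.03*d,v)); q=np.argwhere(mk)[:,::-1]; q=q[np.linalg.norm(q-pm,axis=1)<12]
    print("end px",c.round(1),"model",c0.round(1),"end world",P.round(4),"number",round(1+ang/24,2),"npx",w.sum(),"mark px",q.mean(0).round(1) if len(q) else None,"model",pm.round(1))
if __name__=="__main__":
    import sys
    if len(sys.argv)>1:
        for f in sys.argv[1:]: read(*pickle.load(open(f,"rb")))
    else:
        from h import *
        s=arm.observe(); r=read_camera("wrist"); print(s["tool_pos"].round(4),s["clock"]); cv2.imwrite("pics/n.png",r["image"][:,:,::-1]); read(s,r)
E
python3 num.py w1.pkl w3.pkl
```

```text
end px [199.5 221.1] model [201.9 221. ] end world [0.5305 0.1546 0.1729] number 1.01 npx 57 mark px [209.5 254.5] model [210.7 254.2]
end px [239.  216.3] model [241.8 217.3] end world [0.5306 0.1549 0.1729] number 0.89 npx 89 mark px [222.2 256.2] model [224.3 256. ]
```

```bash
python3 -m creep '[[[2.9,-1.5,-2],0,0.7],[[0,0,-4],0,0.7],[[0,0,-3],0,0.7],[[0,0,-2.7],0,0.7],[[0,0,0],0,0.7],[[0,0,0],0,0.7]]'; python3 -m creep '[[[0,0,0],0,0.4],[[0,0,0],0,0.4],[[0,0,0],0,0.4],[[0,0,0],0,0.4]]'
```

```text
clock: 16.55
tool_pos: [0.5386, 0.1535, 0.1464]
tcp_rot: [-0.0, -0.072, 0.997, 0.0]
ft_force: [0.6, -1.2, 0.6]
opening: 0.0617
gripper_force: 0.0
clock: 16.95
tool_pos: [0.5397, 0.1519, 0.1485]
tcp_rot: [0.001, -0.071, 0.997, -0.002]
ft_force: [-2.8, -6.7, 4.7]
opening: 0.0458
gripper_force: 29.1
```

```bash
python3 -m creep '[[[0,0,0],-8,0.4],[[0,0,0],-8,0.4],[[0,0,0],0,0.4]]'; python3 -m creep '[[[0,0,0],-8,0.4],[[0,0,0],-8,0.4],[[0,0,0],-8,0.4],[[0,0,0],0,0.4]]'; python3 num.py
```

```text
clock: 17.25
tool_pos: [0.54, 0.1523, 0.1479]
tcp_rot: [0.002, 0.07, 0.998, -0.001]
ft_force: [0.9, -6.4, -1.8]
opening: 0.0418
gripper_force: 30.0
clock: 17.65
tool_pos: [0.5399, 0.1534, 0.1481]
tcp_rot: [0.002, 0.274, 0.962, 0.001]
ft_force: [-0.7, -4.6, 3.3]
opening: 0.0439
gripper_force: 35.4
[0.5399 0.1534 0.1481] 17.65
end px [249.6 240.5] model [254.9 244.2] end world [0.5288 0.1559 0.1716] number 2.19 npx 110 mark px [281.1 304.9] model [283.9 302.8]
```

```bash
python3 -m creep '[[[0,0,0],0,0.7],[[0,0,0],0,0.7],[[0,0,0],8,0.7],[[0,0,0],8,0.7],[[0,0,0],8,0.7],[[0,0,0],8,0.7],[[0,0,0],8,0.7],[[0,0,0],0,0.7]]'; python3 num.py; python3 -m creep '[[[0,0,0],0,0.4],[[0,0,0],0,0.4],[[0,0,0],0,0.4],[[0,0,0],-8,0.4],[[0,0,0],-8,0.4],[[0,0,0],-8,0.4],[[0,0,0],-8,0.4],[[0,0,0],-8,0.4]]'; python3 num.py
```

```text
clock: 18.5
tool_pos: [0.5384, 0.1536, 0.1459]
tcp_rot: [-0.0, -0.073, 0.997, 0.0]
ft_force: [0.1, -0.9, -0.1]
opening: 0.0618
gripper_force: 0.0
[0.5384 0.1536 0.1459] 18.5
end px [263.4 242. ] model [269.8 251.8] end world [0.5276 0.1539 0.1711] number 1.15 npx 112 mark px [229.4 307.5] model [233.7 307.5]
clock: 19.35
tool_pos: [0.5384, 0.1545, 0.1465]
tcp_rot: [-0.0, 0.277, 0.961, 0.001]
ft_force: [-7.8, 3.5, 8.4]
opening: 0.0441
gripper_force: 37.6
[0.5384 0.1545 0.1465] 19.35
end px [249.2 243.1] model [254.5 249.2] end world [0.5281 0.1564 0.171 ] number 2.8 npx 95 mark px [281.1 309.1] model [284.2 306.9]
```

```bash
python3 -m creep '[[[0,0,0],0,0.7],[[0,0,0],0,0.7],[[0,0,4],0,0.7],[[0,0,4],0,0.7],[[0,0,2],0,0.7],[[0,0,0],0,0.7],[[0,0,0],0,0.7]]'|head -2; cp pics/n.png pics/n_old.png; python3 num.py
python3 - <<'E'
import cv2,numpy as np
a=cv2.imread("pics/n_old.png")[180:320,190:330]; b=cv2.imread("pics/n.png")[170:290,190:310]
f=lambda i:cv2.resize(i,(400,400),interpolation=cv2.INTER_CUBIC)
cv2.imwrite("pics/n2.png",np.hstack([f(a),f(b)]))
E
```

```text
clock: 20.1
tool_pos: [0.5385, 0.1532, 0.2456]
[0.5385 0.1532 0.2456] 20.1
end px [253.9 190.6] model [257.2 189.7] end world [0.5304 0.1547 0.1728] number 3.16 npx 43 mark px [274.5 239.2] model [276.1 237.6]
```

View pics/n2.png

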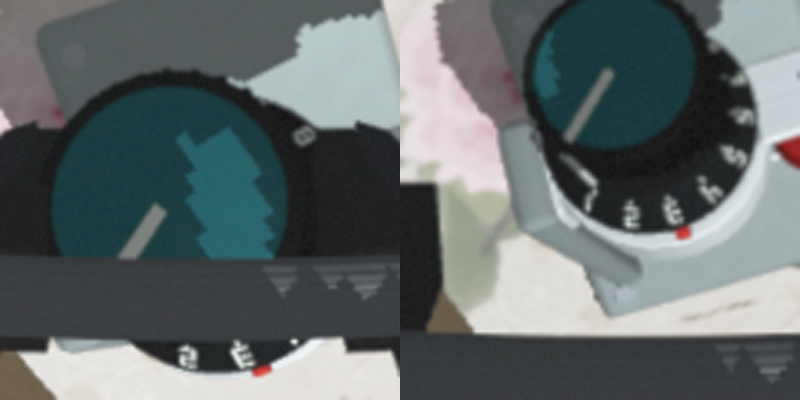

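```bash
python3 -m creep '[[[0,0,0],8,0.7],[[0,0,0],8,0.7],[[0,0,-2],8,0.7],[[0,0,-4],8,0.7],[[0,0,-4],8,0.7],[[0,0,0],0,0.7],[[0,0,0],0,0.4],[[0,0,0],0,0.4]]'; python3 -m creep '[[[0,0,0],0,0.4],[[0,0,0],-8,0.4],[[0,0,0],-8,0.4],[[0,0,0],-8,0.4],[[0,0,0],-8,0.4],[[0,0,0],-8,0.4],[[0,0,0],0,0.4],[[0,0,0],0,0.4]]';  python3 -m creep '[[[0,0,0],0,0.7],[[0,0,0],0,0.7],[[0,0,4],0,0.7],[[0,0,4],0,0.7],[[0,0,2],0,0.7],[[0,0,0],0,0.7],[[0,0,0],0,0.7]]'|head -2; python3 num.py
```

```text
clock: 20.95
tool_pos: [0.5381, 0.1511, 0.1459]
tcp_rot: [-0.001, -0.071, 0.997, -0.002]
ft_force: [-6.7, -10.6, 3.0]
opening: 0.0478
gripper_force: 18.0
clock: 21.75
tool_pos: [0.538, 0.1544, 0.1469]
tcp_rot: [-0.001, 0.274, 0.962, 0.001]
ft_force: [-6.0, 1.2, 1.3]
opening: 0.0443
gripper_force: 35.2
clock: 22.45
tool_pos: [0.5389, 0.1534, 0.2463]
[0.5389 0.1534 0.2463] 22.45
end px [253.3 190.1] model [256.7 189.1] end world [0.5304 0.1547 0.1729] number 4.18 npx 36 mark px [273.7 238.3] model [275.6 236.9]
```

At 4, mark unmoved. Repeat.

```bash
python3 -m creep '[[[0,0,0],8,0.7],[[0,0,0],8,0.7],[[0,0,-2],8,0.7],[[0,0,-4],8,0.7],[[0,0,-4],8,0.7],[[0,0,0],0,0.7],[[0,0,0],0,0.4],[[0,0,0],0,0.4]]'|head -1; python3 -m creep '[[[0,0,0],0,0.4],[[0,0,0],-8,0.4],[[0,0,0],-8,0.4],[[0,0,0],-8,0.4],[[0,0,0],-8,0.4],[[0,0,0],-8,0.4],[[0,0,0],0,0.4],[[0,0,0],0,0.4]]';  python3 -m creep '[[[0,0,0],0,0.7],[[0,0,0],0,0.7],[[0,0,4],0,0.7],[[0,0,4],0,0.7],[[0,0,2],0,0.7],[[0,0,0],0,0.7],[[0,0,0],0,0.7]]'|head -2; python3 num.py
python3 -m creep '[[[0,0,0],8,0.7],[[0,0,0],8,0.7],[[0,0,-2],8,0.7],[[0,0,-4],8,0.7],[[0,0,-4],8,0.7],[[0,0,0],0,0.7],[[0,0,0],0,0.4],[[0,0,0],0,0.4]]'|head -1; python3 -m creep '[[[0,0,0],0,0.4],[[0,0,0],-8,0.4],[[0,0,0],-8,0.4],[[0,0,0],-8,0.4],[[0,0,0],-8,0.4],[[0,0,0],-8,0.4],[[0,0,0],0,0.4],[[0,0,0],0,0.4]]';  python3 -m creep '[[[0,0,0],0,0.7],[[0,0,0],0,0.7],[[0,0,4],0,0.7],[[0,0,4],0,0.7],[[0,0,2],0,0.7],[[0,0,0],0,0.7],[[0,0,0],0,0.7]]'|head -2; python3 num.py
```

```text
clock: 23.3
clock: 24.1
tool_pos: [0.5378, 0.1546, 0.1468]
tcp_rot: [-0.001, 0.274, 0.962, 0.001]
ft_force: [-5.7, 0.8, 1.7]
opening: 0.0439
gripper_force: 34.9
clock: 24.8
tool_pos: [0.5388, 0.1534, 0.2462]
[0.5388 0.1534 0.2462] 24.8
end px [253.4 190. ] model [256.7 189.2] end world [0.5304 0.1547 0.1728] number 5.13 npx 53 mark px [273.8 238.4] model [275.7 237. ]
clock: 25.65
clock: 26.45
tool_pos: [0.5376, 0.1547, 0.1465]
tcp_rot: [-0.001, 0.274, 0.962, 0.001]
ft_force: [-5.6, 1.5, 0.2]
opening: 0.044
gripper_force: 35.2
clock: 27.15
tool_pos: [0.5389, 0.1534, 0.2462]
[0.5389 0.1534 0.2462] 27.15
end px [253.4 190.1] model [256.7 189.1] end world [0.5305 0.1547 0.1729] number 6.11 npx 42 mark px [273.8 238.4] model [275.6 236.9]
```

```bash
python3 -m creep '[[[0,0,0],8,0.7],[[0,0,0],8,0.7],[[0,0,-2],8,0.7],[[0,0,-4],8,0.7],[[0,0,-4],8,0.7],[[0,0,0],0,0.7],[[0,0,0],0,0.4],[[0,0,0],0,0.4]]'|head -1; python3 -m creep '[[[0,0,0],0,0.4],[[0,0,0],-8,0.4],[[0,0,0],-8,0.4],[[0,0,0],-8,0.4],[[0,0,0],-8,0.4],[[0,0,0],-8,0.4],[[0,0,0],0,0.4],[[0,0,0],0,0.4]]';  python3 -m creep '[[[0,0,0],0,0.7],[[0,0,0],0,0.7],[[0,0,4],0,0.7],[[0,0,4],0,0.7],[[0,0,2],0,0.7],[[0,0,0],0,0.7],[[0,0,0],0,0.7]]'|head -2; python3 num.py
python3 - <<'E'
import cv2,numpy as np
b=cv2.imread("pics/n.png")[150:290,180:330]
cv2.imwrite("pics/n3.png",cv2.resize(b,(600,560),interpolation=cv2.INTER_CUBIC))
E
```

```text
clock: 28.0
clock: 28.8
tool_pos: [0.5375, 0.1547, 0.1465]
tcp_rot: [-0.001, 0.274, 0.962, 0.001]
ft_force: [-7.3, 0.4, 1.4]
opening: 0.0439
gripper_force: 34.9
clock: 29.5
tool_pos: [0.5389, 0.1534, 0.2462]
[0.5389 0.1534 0.2462] 29.5
end px [253.3 190. ] model [256.7 189.1] end world [0.5303 0.1546 0.1728] number 7.04 npx 35 mark px [273.8 238.4] model [275.7 236.9]
```

View pics/n3.png

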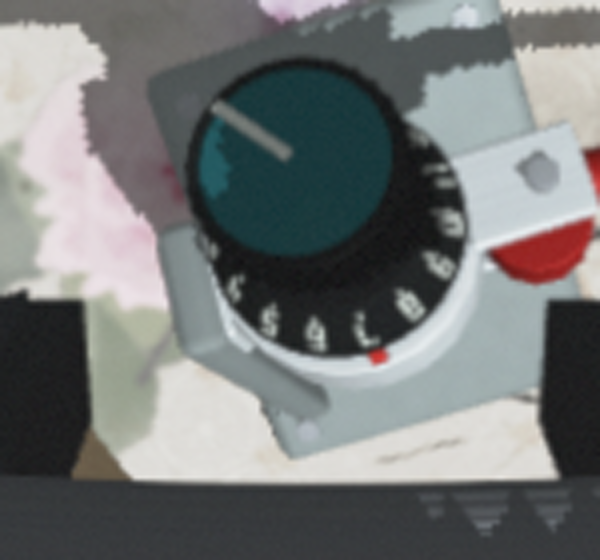

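```bash
python3 -m creep '[[[0,0,4],0,0.7],[[0,0,0],0,0.7]]'|head -2; python3 -c "
from workcell import arm; print(arm.finish_job())"
```

```text
clock: 29.75
tool_pos: [0.5401, 0.1535, 0.2889]
the job is handed in; nothing more can be done
None
```

The job is handed in after about 30 s. The lever was pushed to roughly 10 N at its tip (about 36 N on the pad, estimated, not measured). The sleeve then clicked to 7, seen beside the red mark. The mark moved only about 1 mm, and the arm was lifted clear; I planned clear of the stone seal and round stamp and saw both upright after the lever move, but did not check them again at the end.

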